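# Load the well plate under the scanner bridge and start the read

## Task

Push the flat white well plate along the bench, under the low bridge of the plate scanner, until it is fully home against the stop at the far end; it must slide flat, never be lifted or tipped. Then press the round read button on top of the bridge all the way down and let it go. Do it with the fingertips only, and leave the bottles, timer and other labware where they stand.

Things in the scene. Friction and masses are not known exactly. Their poses are not given: they have to be found in the camera images.
- plate: the flat white well plate with 24 grey round wells, 128 mm long (its x) x 85.5 mm wide (its y) x 20 mm high, about 0.12 kg, loose on the bench in front of the scanner's lane. Origin: centre of its underside; x points along its length roughly in the loading direction, z up. It starts up to about 0.12 rad askew and 8 mm off the lane's centre line.
- scanner: the plate scanner, fixed: a white bridge across a lane on the bare bench top. Origin: on the bench in mid-lane under the middle of the bridge; x = loading direction along the lane, y left, z up. The bridge spans x +-27.5 mm, y +-75 mm, underside 24 mm above the bench (4 mm above the plate), top 66 mm. A plate fully home has its origin at x = -29 mm and its near end at x = -93 mm.
- lane_mouth (a point): mid-lane on the bench at the start of the lane, 70 mm before the scanner's origin; axes as the scanner's. The lane lies between 14 mm high dark steel rails, about 118 mm apart here, narrowing to 90 mm over the next 30 mm, then straight. A plate that is home still sticks out 23 mm before this point, so the fingers need not enter the lane.
- stop (a point): mid-lane on the bench at the face of the end stop, a 20 mm high dark steel bar across the lane, 35 mm beyond the scanner's origin; axes as the scanner's
- read_button_top (a point): centre of the top face of the round black read button (28 mm diameter, in a 44 mm grey collar) on top of the bridge, left of its middle; 88 mm above the bench when up. It moves with the button, which is pressed straight down.
- read_button (a joint): travel of the read button in m: 0 up, 0.006 fully down; springs back; 1.5 N to start, 5 N fully down
- dropper_a: small amber dropper bottle, 36 mm diameter, 76 mm tall, standing on the bench just left of the waiting plate (seen along the loading direction); origin: centre of its underside. Not to be disturbed.
- dropper_b: a second dropper bottle, the same, standing just right of the lane; origin: centre of its underside. Not to be disturbed.
- timer: grey pocket timer, 58 x 58 x 18 mm, lying on the bench just left of the bridge; origin: centre of its underside. Not to be disturbed.
- flask: conical glass flask, 76 mm across at the foot, 112 mm tall; origin: centre of its underside. Not to be disturbed.
- jar: white screw-cap jar, 52 mm diameter, 75 mm tall; origin: centre of its underside. Not to be disturbed.
- deep_block: tall white 96-hole block, 128 x 85.5 x 44 mm, at the right side of the bench; too tall for the scanner and not part of the job; origin: centre of its underside. Not to be disturbed.
- tip_box: clear box of pipette tips with a blue top, 120 x 85 x 67 mm, at the right side of the bench; origin: centre of its underside. Not to be disturbed.
Not all that is in view belongs to the job. What is shaped like the plate but green is not meant.

How it is judged:
By the outcome, as a careful person would: the job done as asked, in the order asked, and still so for the second after the job is handed in, with the robot touching nothing.
It also fails if it takes over 40 s, if anything falls off the work surface, if the arm or the gripper's body presses on something with over 40 N, if the wrist force passes 120 N, or if a joint passes its speed limit or range.

## Robot

A 7-joint arm with a two-finger parallel gripper is mounted at the origin on the work surface. World frame = base frame: x ahead of the robot, y to its left, z up, the work surface at z = 0. Lengths are in mm, angles in rad, forces in N, time in s.
With the tool pointing down it reaches from about 400 to 875 mm from the base axis. Payload 6.5 kg.
Tool frame: the origin (TCP) lies at the very end of the fingers, on their centre line; the grasp point (between the pads) lies 19 mm behind it (robot.tcp_to_grasp is the distance from the TCP to the grasp point, in mm); z points along the fingers, y is the direction in which the jaws open and shut (so a half turn about z gives the same grasp; the last joint's range is limited). The gripper opens to 88 mm and grips with 3 to 60 N. Pads are 18 mm wide; open, the fingers measure 123 mm over their backs; the gripper's body (75 mm by 187 mm) begins 45 mm behind the grasp point.
Start: joints at [-0.066, 0.536, -0.004, 1.538, 0.003, 1.067, -0.071], TCP at [649.992, 0, 238.716] pointing down, gripper open.
Joint ranges: [-2.7, 2.7], [-0.37, 2.16], [-1.27, 1.26], [0.24, 2.4], [-1.31, 4.45], [0.19, 1.91], [-2.76, 2.76]. Speed limits (rad/s): [2.39, 2.39, 3.14, 3.14, 3.14, 3.14, 3.14].

## Interface

Orientations are given as a rotation vector (axis times angle).
In Python, from station import robot, eyes gives the robot as it stands.
- The arm moves only by the tool drive_tool, never from a script. Its arguments are lists of equal length, an entry for each row: "rotation": the turn, a rotation vector about the world's x, y, z in rad, a list of three; "delta_pos": the shift along the world's x, y, z in mm, a list of three; "hand": the opening, from 0 (shut) to 1 (fully open). A call has 1 to 5 rows; each row shifts and turns the commanded pose from where the row before left it; what a row does not reach is not made up. A row lasts 1/8 s, in which the tool goes at most 62.5 mm and 10.7 degrees, less where a joint would pass 70% of its speed; a pose out of reach is approached as far as the arm can. A call is refused whole if a number of a shift passes 62.5 or a number of a turn 0.188, either way. A call with a gripper value outside its range is refused whole. The fingers move at their own pace and stop on an object; the grip force is fixed at half the most. Time passes only in rows, so rows that do not move let the fingers close. It gives the time, the measured TCP pose, the force and the opening at its end, in the units of the state.
- robot.observe(): the state, without advancing time (a new reading comes with each control period).
- eyes.read_camera(name): name is "scene" or "side" or "wrist"; returns (picture, depth): 400x640x3 uint8, blue, green, red; 400x640 float32, mm along the optical axis (not along the pixel's ray), 0 where there is no reading.
- eyes.camera_params(name): a dict with "mtx" (3x3 intrinsics, pixels), "k1" (the pictures are not rectified: a ray, as slopes to the right and down, at radius r is drawn at 1 + k1 r^2 times it, then the intrinsics apply), "world_from_camera" (4x4, takes a point from camera to world coordinates); the wrist camera has in their place "T_tool_cam" (4x4, takes a point from camera to tool coordinates, whose origin is the TCP and whose axes are the flange's). Camera axes: x right, y up, looking along -z (the intrinsics and any distortion apply to the point x, -y, -z); pixel columns grow to the right and rows downward; lengths in mm; the calibration is good to about 2 mm. A picture is of the moment at which its call begins: read the wrist's pose just before it. camera_params takes no time and is no camera call.
- robot.finish_job(): hands the job in, once; it reports no verdict.
The state is a dict: "time": time; "q": joint angles; "qd": joint speeds; "joint_torque": joint torques, N m; "tool_pos": TCP position; "ee_rot": TCP orientation; "force": force on the tool from outside, world axes, zero at the start; "moment": the same for the moment, N m; "finger_gap": finger opening in mm.
Only numpy, scipy, OpenCV 4.12 (cv2) and the standard library are available. Lean on these libraries where they do the work, as an engineer would, in place of code of your own. Each camera call takes 0.05 s, during which the arm holds its last target. There are 200 camera calls.

## Working session

There is one attempt and no reset: what is moved stays moved. The work goes in short steps, Python scripts to look and compute and a tool call to move; the robot and the scene stay as the last step left them, time stands still between calls to the robot, and variables do not carry over. Pictures are saved under pics/ and viewed, about 8 in all and at most 12, crops included, and the job is handed in when it is done.

Besides the shell and the picture viewer there is one more tool, called after "Emit:" as name(argument=value, ...) on one line, values as JSON. drive_tool: Moves the arm, as the interface text tells. Its arguments: {"type":"object","properties":{"rotation":{"type":"array","items":{"type":"array","items":{"type":"number"}}},"delta_pos":{"type":"array","items":{"type":"array","items":{"type":"number"}}},"hand":{"type":"array","items":{"type":"number"}}},"required":["rotation","delta_pos","hand"]}

```bash
mkdir -p pics; cat > h.py <<'E'
import numpy as np, cv2
from station import robot, eyes
def cloud(name):
    s=robot.observe(); img,d=eyes.read_camera(name); p=eyes.camera_params(name)
    h,w=d.shape; v,u=np.mgrid[:h,:w].astype(float); K=p["mtx"]
    a=(u-K[0,2])/K[0,0]; b=(v-K[1,2])/K[1,1]
    x,y=a.copy(),b.copy()
    for _ in range(8):
        f=1+p["k1"]*(x*x+y*y); x,y=a/f,b/f
    P=np.stack([x*d,-y*d,-d,np.ones_like(d)],-1)
    if "world_from_camera" in p: T=np.array(p["world_from_camera"])
    else:
        B=np.eye(4); B[:3,:3]=cv2.Rodrigues(np.array(s["ee_rot"],float))[0]; B[:3,3]=s["tool_pos"]; T=B@np.array(p["T_tool_cam"])
    W=(P@T.T)[...,:3]; W[d<=0]=np.nan
    return img,W
E
python3 - <<'E'
from h import *
for n in ["scene","wrist"]:
    img,W=cloud(n); cv2.imwrite(f"pics/{n}0.png",img); np.save(f"{n}0.npy",W)
print(robot.observe())
E
```

```text
{'time': 0.1, 'q': array([-0.06621695,  0.53708844, -0.00441137,  1.53875779,  0.00260672,
        1.06729442, -0.07119085]), 'qd': array([ 0.00086549, -0.00129559, -0.00054055, -0.00308688,  0.0016623 ,
       -0.00157794,  0.00170116]), 'joint_torque': array([ 3.46889319e-03, -5.72081137e+01,  9.94492471e-01, -2.52229267e+01,
       -5.61024144e-02,  1.35207170e-02,  4.56839609e-05]), 'tool_pos': array([ 6.49453223e+02, -2.02428069e-02,  2.37934670e+02]), 'ee_rot': array([-2.22065358e+00, -2.22082589e+00,  1.85502130e-03]), 'force': array([-0.53233251,  0.6003085 , -0.844124  ]), 'moment': array([0.00831795, 0.02896578, 0.02517511]), 'finger_gap': 88.3410569943087}
```

View pics/scene0.png

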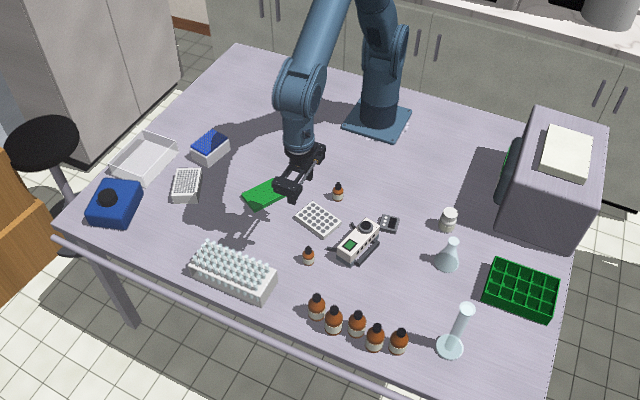

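View pics/wrist0.png

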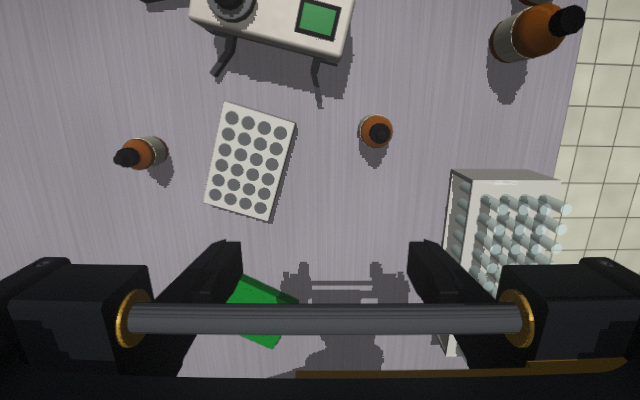

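The scene picture shows the white 24-well plate at (317,218), the scanner at (360,240), dropper_a at (338,191) and dropper_b at (308,256). In the wrist picture the plate is at (250,162), the bridge at (270,20), and the droppers at (140,152) and (376,131).

Things that could be mistaken for the plate:
- the green plate: scene (262,193), wrist (262,310)
- the deep block: scene (186,184)
- the tip rack: scene (232,270)

I choose the white 24-well plate at wrist (250,162), directly in front of the lane.

```bash
python3 - <<'E'
from h import *
W=np.load("wrist0.npy"); S=np.load("scene0.npy")
def rect(P,n):
    r=cv2.minAreaRect(P[:,:2].astype(np.float32)); print(n,len(P),"c",np.round(r[0],1),"size",np.round(r[1],1),"ang",round(r[2],2),"z",np.round(np.nanmedian(P[:,2]),1)); print(cv2.boxPoints(r).round(1).tolist())
c=W[162,250]; print("plate px",c, "scene",S[218,317], "bridge scene",S[240,360],"wr",W[20,270], "btn",S[225,366])
for n,M in(("wrist",W),("scene",S)):
    near=np.hypot(M[...,0]-c[0],M[...,1]-c[1])<90
    rect(M[near&(M[...,2]>16)&(M[...,2]<26)],n+" plate")
    b=S[240,360]
    near=np.hypot(M[...,0]-b[0],M[...,1]-b[1])<110
    rect(M[near&(M[...,2]>61)&(M[...,2]<69)],n+" bridge")
    m=near&(M[...,2]>83)&(M[...,2]<93)
    if m.sum()>5: rect(M[m],n+" btn")
for u,v in((140,152),(376,131)): print(W[v,u])
for u,v in((338,191),(308,256),(390,224)): print(S[v,u])
img=cv2.imread("pics/scene0.png"); cv2.imwrite("pics/crop1.png",cv2.resize(img[160:290,230:430],None,fx=4,fy=4,interpolation=2))
E
```

```text
plate px [559.54691727  12.28845779  21.27486249] scene [562.78935365  11.41919812  23.57702031] bridge scene [616.12557332 177.98617581  67.20059571] wr [598.33474951 153.7244485   67.42603593] btn [573.42575433 178.1450334   90.2250195 ]
wrist plate 7376 c [555.    9.6] size [128.3  85.6] ang 72.57 z 20.8
[[494.8999938964844, -38.79999923706055], [576.5999755859375, -64.5], [615.0, 57.900001525878906], [533.2999877929688, 83.5999984741211]]
wrist bridge 5506 c [598.2 146.8] size [ 49.5 155.7] ang 89.52 z 66.7
[[520.2000122070312, 122.69999694824219], [675.9000244140625, 121.4000015258789], [676.2999877929688, 170.8000030517578], [520.5999755859375, 172.1999969482422]]
wrist btn 174 c [565.4 162.4] size [22.2  5.9] ang 2.27 z 87.6
[[554.2000122070312, 164.89999389648438], [554.5, 159.0], [576.7000122070312, 159.89999389648438], [576.4000244140625, 165.8000030517578]]
scene plate 675 c [560.6  11.7] size [133.7  88.9] ang 71.5 z 19.2
[[497.20001220703125, -37.599998474121094], [581.5, -65.80000305175781], [623.9000244140625, 61.0], [539.5999755859375, 89.19999694824219]]
scene bridge 504 c [603.3 167.2] size [ 55.7 152.4] ang 76.41 z 64.7
[[522.5999755859375, 158.0], [670.7999877929688, 122.19999694824219], [683.9000244140625, 176.39999389648438], [535.7000122070312, 212.1999969482422]]
scene btn 52 c [568.1 176. ] size [27.  25.7] ang 40.7 z 86.5
[[549.5, 176.89999389648438], [566.2999877929688, 157.5], [586.7999877929688, 175.10000610351562], [570.0, 194.5]]
[443.12785173  28.71681781  47.45044041]
[701.36056571  52.16881286  65.92080265]
[447.17320755  32.41634139  45.97257362]
[718.655928    56.05051139  42.26253871]
[480.49500511 228.67206397  16.5569736 ]
```

View pics/crop1.png

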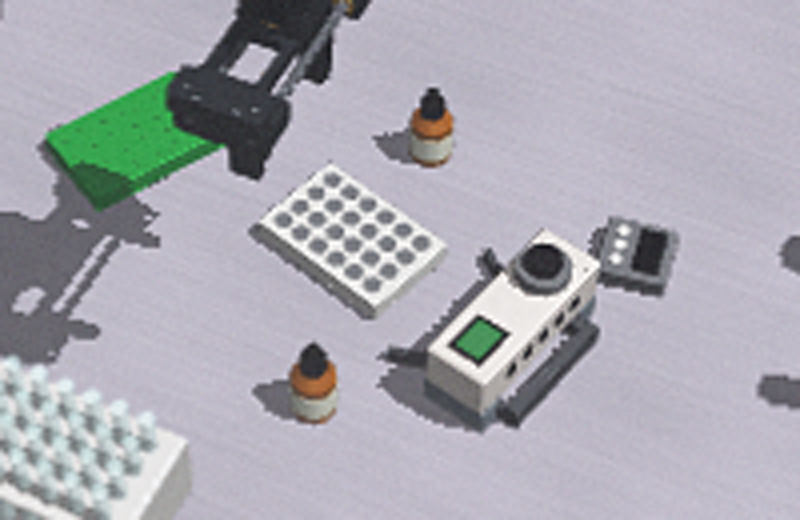

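The close crop confirms the choice: a white 24-well plate in front of the lane, with dropper_a on its left, dropper_b on its right and the timer beyond. Loading runs roughly along world +y. Next I move closer to the scanner to fix the lane axis.

Emit:
drive_tool(rotation=[[0,0,-0.12],[0,0,-0.12],[0,0,0]], delta_pos=[[-20,30,20],[-20,30,20],[0,0,0]], hand=[0.45,0.45,0.45])

```text
time: 0.48
tool_pos: [609.5, 63.5, 280.1]
ee_rot: [-2.467, -1.945, -0.004]
force: [0.7, -0.6, 0.4]
finger_gap: 60.0
```

```bash
python3 - <<'E'
from h import *
W0=np.load("wrist0.npy"); im0=cv2.imread("pics/wrist0.png").astype(int)
g=(im0[...,1]>im0[...,2]+50)&(im0[...,1]>im0[...,0]+50)&(np.arange(400)[:,None]>200)
P=W0[g]; print("green0",np.nanmin(P,0),np.nanmax(P,0))
S=np.load("scene0.npy"); im=cv2.imread("pics/scene0.png").astype(int)
g=(im[...,1]>im[...,2]+50)&(im[...,1]>im[...,0]+50); g[:, :230]=0; g[:,330:]=0; g[220:]=0
P=S[g].astype(np.float32); P=P[~np.isnan(P[:,0])]; print(cv2.boxPoints(cv2.minAreaRect(P[:,:2])),np.percentile(P[:,2],[5,50,95]))
img,W=cloud("wrist"); cv2.imwrite("pics/wrist1.png",img); np.save("wrist1.npy",W); print(robot.observe()["tool_pos"])
E
```

```text
green0 [ 5.10646644e+02 -2.84117318e+02  3.17453847e-01] [632.69279185  20.84261884 320.0354813 ]Traceback (most recent call last):
  File "<stdin>", line 7, in <module>
cv2.error: OpenCV(4.12.0) /io/opencv/modules/imgproc/src/convhull.cpp:143: error: (-215:Assertion failed) total >= 0 && (depth == CV_32F || depth == CV_32S) in function 'convexHull'
```

```bash
python3 - <<'E'
from h import *
S=np.load("scene0.npy"); im=cv2.imread("pics/scene0.png").astype(int)
g=(im[...,1]>im[...,2]+50)&(im[...,1]>im[...,0]+50); g[:, :230]=0; g[:,330:]=0; g[220:]=0
P=S[g]; P=P[~np.isnan(P[:,0])].astype(np.float32); print(len(P))
if len(P): print(cv2.boxPoints(cv2.minAreaRect(np.ascontiguousarray(P[:,:2]))),np.percentile(P[:,2],[5,50,95]))
img,W=cloud("wrist"); cv2.imwrite("pics/wrist1.png",img); np.save("wrist1.npy",W); print(robot.observe()["tool_pos"])
E
```

```text
561
[[ 461.89355 -204.98413]
 [ 570.9139  -271.00287]
 [ 618.302   -192.74826]
 [ 509.28168 -126.72952]] [10.43348122 18.16689873 23.44534874]
[609.79988791  61.16970635 279.11638927]
```

View pics/wrist1.png

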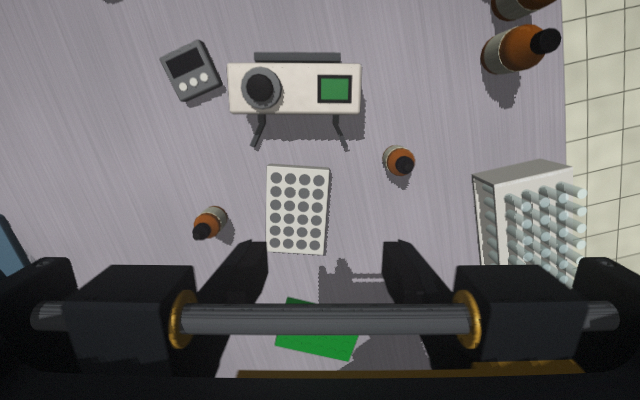

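The wrist view shows the whole scanner: bridge at (295,88), button at (261,88), rails at (258,132) and (341,132), stop at (297,57). The plate is at (298,209). The green plate at (315,328) is well behind it.

```bash
cat >> h.py <<'E'
def analyse(W,c=(560,10),tag=""):
    def rect(m,n):
        P=W[m]; (cx,cy),_,_=r=cv2.minAreaRect(np.ascontiguousarray(P[:,:2].astype(np.float32)))
        B=cv2.boxPoints(r); e=B[1]-B[0]; f=B[2]-B[1]; e=e if np.hypot(*e)>np.hypot(*f) else f
        a=np.degrees(np.arctan2(e[1],e[0]))%180
        print(tag,n,len(P),np.round([cx,cy],1),np.round(r[1],1),"long axis deg",round(a,2),"z",P[:,2].mean().round(1)); return np.array([cx,cy]),a
    d=lambda x,y:np.hypot(W[...,0]-x,W[...,1]-y); Z=W[...,2]
    p=rect((d(*c)<90)&(Z>16)&(Z<26),"plate")
    b=rect((d(603,165)<110)&(Z>61)&(Z<71),"bridge")
    k=rect((d(568,176)<25)&(Z>83)&(Z<95),"button")
    return p,b,k
def rel(p,b):
    y=np.radians(b[1]-90); l=np.array([np.cos(y+np.pi/2)*0+np.cos(np.radians(b[1]+90)),np.sin(np.radians(b[1]+90))]); 
    if l[1]<0:l=-l
    n=np.array([-l[1],l[0]]); v=p[0]-b[0]; print("lane yaw",np.degrees(np.arctan2(l[1],l[0])).round(2),"dir",l.round(4),"plate along",(v@l).round(1),"left",(v@n).round(1)); return l,n
E
python3 - <<'E'
from h import *
W=np.load("wrist1.npy"); p,b,k=analyse(W); l,n=rel(p,b)
for w,nm in((k,"btn"),): v=k[0]-b[0]; print(nm,v@l,v@n)
# rails/stop
al=(W[...,:2]-b[0])@l; la=(W[...,:2]-b[0])@n; Z=W[...,2]
m=(Z>8)&(Z<24)&(al>25)&(al<60)&(abs(la)<70); print("stop",np.percentile(al[m],[2,50,98]),np.percentile(la[m],[2,50,98]))
for lo in(-70,-60,-50,-40):
    for s in(1,-1):
        m=(Z>8)&(Z<20)&(al>lo)&(al<lo+10)&(s*la>38)&(s*la<75); print(lo,s,m.sum(),np.percentile(la[m],[5,50,95]).round(1) if m.any() else "")
a=np.radians(p[1]); near=p[0]-64*np.array([np.cos(a),np.sin(a)]); print("near end",near,"home near",b[0]-93*l)
E
```

```text
plate 5217 [554.7   9.4] [128.4  85.8] long axis deg 72.58 z 20.9
 bridge 5484 [598.6 165.4] [ 54.5 150.4] long axis deg 166.36 z 66.6
 button 553 [564.5 172.8] [26.8 26.4] long axis deg 33.89 z 88.4
lane yaw 76.36 dir [0.2359 0.9718] plate along -161.9 left 5.8
btn -0.7896689527715353 34.82271832981678
stop [34.51019486 39.25655696 45.0976831 ] [-51.99536653   0.39213483  50.39874333]
-70 1 46 [56.3 60.8 64.9]
-70 -1 40 [-63.4 -59.9 -56.4]
-60 1 43 [51.6 55.8 60.3]
-60 -1 36 [-58.1 -55.1 -51.1]
-50 1 47 [46.6 50.7 55.2]
-50 -1 40 [-53.8 -50.4 -46.9]
-40 1 56 [45.5 49.  53.2]
-40 -1 47 [-52.2 -48.3 -45.6]
near end [535.57030487 -51.65235519] home near [576.6194458   74.98334503]
```

Lane yaw is 76.36° and the scanner is at (598.6, 165.4). The plate sits 5.8 mm left of the lane axis and 3.8° clockwise. Next I bring the fingers behind it, square to the lane.

Emit:
drive_tool(rotation=[[0,0,0],[0,0,0],[0,0,0],[0,0,0],[0,0,0]], delta_pos=[[-20,-36,-10],[-20,-36,-20],[-20,-36,-30],[-18,-36,-30],[0,0,0]], hand=[0.45,0.45,0.45,0.45,0.45])

```text
time: 1.15
tool_pos: [528.3, -88.9, 185.8]
ee_rot: [-2.475, -1.93, 0.01]
force: [-0.2, 0.3, 1.0]
finger_gap: 39.6
```

Emit:
drive_tool(rotation=[[0,0,0],[0,0,0],[0,0,0],[0,0,0],[0,0,0]], delta_pos=[[0,0,-35],[0,0,-35],[0,0,-35],[0,0,-35],[0,0,0]], hand=[0.45,0.45,0.45,0.45,0.45])

```text
time: 1.78
tool_pos: [530.5, -83.8, 46.7]
ee_rot: [-2.468, -1.938, 0.005]
force: [-1.3, 0.2, 0.8]
finger_gap: 39.8
```

Emit:
drive_tool(rotation=[[0,0,0],[0,0,0],[0,0,0]], delta_pos=[[0,0,-20],[0,0,-13],[0,0,0]], hand=[0.45,0.45,0.45])

```text
time: 2.15
tool_pos: [532.0, -84.0, 15.8]
ee_rot: [-2.471, -1.94, 0.001]
force: [0.2, 0.2, -0.0]
finger_gap: 39.6
```

```bash
python3 - <<'E'
from h import *
img,W=cloud("scene"); img2,_=cloud("side"); img3,_=cloud("wrist")
a=cv2.resize(img[150:290,220:430],None,fx=3,fy=3); cv2.imwrite("pics/s2.png",np.vstack([np.hstack([cv2.resize(a,(400,267)),cv2.resize(img3,(400,267))]),cv2.resize(img2,(800,500))[:320]]))
for _ in range(3): print(robot.observe()["tool_pos"])
E
```

```text
[532.69147874 -84.06545335  16.55858617]
[532.69147874 -84.06545335  16.55858617]
[532.69147874 -84.06545335  16.55858617]
```

View pics/s2.png

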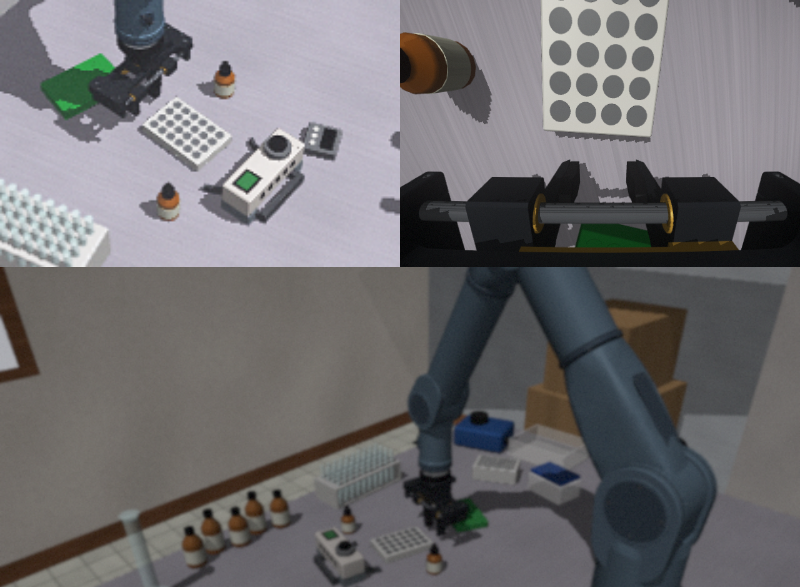

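The combined picture shows the plate just ahead of the finger pair and centred on it: in the wrist view the plate's near edge is at (598,135) and the fingers are at (570,175) and (632,175). The droppers are clear. Now I push slowly along the lane direction.

Emit:
drive_tool(rotation=[[0,0,0],[0,0,0],[0,0,0],[0,0,0],[0,0,0]], delta_pos=[[2.4,9.7,-1],[2.4,9.7,-1],[1.4,5.8,-1],[1.4,5.8,0],[1.4,5.8,0]], hand=[0.45,0.45,0.45,0.45,0.45])

```text
time: 2.92
tool_pos: [540.9, -47.1, 12.7]
ee_rot: [2.471, 1.939, -0.001]
force: [-0.7, -1.6, 1.0]
finger_gap: 39.5
```

Emit:
drive_tool(rotation=[[0,0,0],[0,0,0],[0,0,0],[0,0,0],[0,0,0]], delta_pos=[[2.4,5.6,0],[2.4,5.6,0],[2.4,5.6,0],[2.4,5.6,0],[2.4,5.6,0]], hand=[0.45,0.45,0.45,0.45,0.45])

```text
time: 3.55
tool_pos: [553.1, -18.7, 12.7]
ee_rot: [-2.471, -1.94, 0.0]
force: [-0.0, -0.6, 0.3]
finger_gap: 39.5
```

```bash
cat > pp.py <<'E'
from h import *
import sys
b=(np.array([598.6,165.4]),166.36)
img,W=cloud("wrist"); cv2.imwrite(f"pics/{sys.argv[1]}.png",img); s=robot.observe()
l=np.array([.2359,.9718]); n=np.array([-.9718,.2359])
t=s["tool_pos"][:2]-b[0]; print("tool along",t@l,"left",t@n,"z",s["tool_pos"][2],"F",s["force"])
al=(W[...,:2]-b[0])@l; la=(W[...,:2]-b[0])@n; Z=W[...,2]
bright=img.min(2)>120
m=(Z>17)&(Z<25)&(abs(la)<60)&(al<-30)&(al>t@l+3)
# edges by row in lane coords
for a0 in range(-240,-30,10):
    q=m&(al>a0)&(al<=a0+4)
    if q.sum()>10: print(a0+2,la[q].min().round(1),la[q].max().round(1),end=" | ")
print("\nnear",al[m&(abs(la)<15)].min())
E
python3 pp.py p1
```

```text
tool along -188.43794361338436 left 0.6114481815244872 z 12.708082246656815 F [-0.2079561   0.84207148 -0.37598365]
-178 -38.3 46.9 | -168 -38.1 47.2 | -158 -38.5 47.2 | -148 -38.3 47.5 | -138 -38.5 47.5 | -128 -38.7 46.9 | -118 -38.3 46.9 | -108 -38.2 47.1 | -98 -38.2 47.4 | -88 -38.6 47.2 | -78 -38.4 47.2 | 
near -178.55056141010186
```

Emit:
drive_tool(rotation=[[0,0,0],[0,0,0],[0,0,0],[0,0,0],[0,0,0]], delta_pos=[[1.8,5.7,0],[1.8,5.7,0],[1.8,5.7,0],[1.8,5.7,0],[1.4,5.8,0]], hand=[0.45,0.45,0.45,0.45,0.45])

```text
time: 4.22
tool_pos: [561.8, 9.9, 12.8]
ee_rot: [2.471, 1.94, 0.0]
force: [0.3, -1.8, 0.2]
finger_gap: 39.6
```

```bash
python3 pp.py p2
```

```text
tool along -158.63083199820906 left -0.8348816429975443 z 12.764431300496232 F [ 0.88981263 -0.45523051  0.34378165]
-148 -40.2 45.0 | -138 -39.8 45.4 | -128 -40.2 45.6 | -118 -39.9 45.6 | -108 -40.4 45.6 | -98 -40.3 45.0 | -88 -39.9 45.5 | -78 -39.8 45.0 | -68 -40.0 45.3 | -58 -40.4 45.1 | -48 -40.0 52.7 | 
near -148.8382171816194
```

Emit:
drive_tool(rotation=[[0,0,0],[0,0,0],[0,0,0],[0,0,0],[0,0,0]], delta_pos=[[1.4,5.8,0],[1.4,5.8,0],[1.4,5.8,0],[1.4,5.8,0],[1.4,5.8,0]], hand=[0.45,0.45,0.45,0.45,0.45])

```text
time: 4.9
tool_pos: [568.7, 38.8, 12.7]
ee_rot: [2.471, 1.94, -0.0]
force: [-0.8, -0.6, 1.6]
finger_gap: 39.4
```

Emit:
drive_tool(rotation=[[0,0,0],[0,0,0],[0,0,0],[0,0,0]], delta_pos=[[1.4,5.8,0],[1.4,5.8,0],[1.2,4.9,0],[0.7,2.9,0]], hand=[0.45,0.45,0.45,0.45])

```text
time: 5.4
tool_pos: [573.5, 58.1, 12.7]
ee_rot: [2.471, 1.94, 0.0]
force: [0.4, -2.2, -0.1]
finger_gap: 39.7
```

```bash
python3 pp.py p3
```

```text
tool along -109.86460179555137 left -0.8516175107869906 z 12.716496318680955 F [ 0.36110179 -1.85731105  0.53409001]
-108 -20.5 19.4 | -98 -39.7 45.2 | -88 -40.3 45.6 | -78 -40.1 45.5 | -68 -40.0 45.6 | -58 -40.5 45.5 | -48 -40.4 45.2 | -38 -40.3 47.6 | 
near -99.16052076996402
```

Emit:
drive_tool(rotation=[[0,0,0],[0,0,0],[0,0,0]], delta_pos=[[0.5,1.9,0],[0.5,1.9,0],[0.5,1.9,0]], hand=[0.45,0.45,0.45])

```text
time: 5.82
tool_pos: [574.8, 63.5, 12.7]
ee_rot: [-2.471, -1.939, 0.0]
force: [0.6, -2.3, 2.1]
finger_gap: 39.7
```

Emit:
drive_tool(rotation=[[0,0,0],[0,0,0]], delta_pos=[[0.35,1.45,0],[0,0,0]], hand=[0.45,0.45])

```text
time: 6.08
tool_pos: [574.9, 64.2, 12.7]
ee_rot: [2.472, 1.939, -0.001]
force: [-1.2, -5.3, 1.5]
finger_gap: 39.7
```

Emit:
drive_tool(rotation=[[0,0,0],[0,0,0]], delta_pos=[[0.25,1,0],[0,0,0]], hand=[0.45,0.45])

```text
time: 6.32
tool_pos: [574.9, 64.3, 12.7]
ee_rot: [2.472, 1.938, -0.003]
force: [-2.2, -5.8, 3.5]
finger_gap: 39.5
```

Emit:
drive_tool(rotation=[[0,0,0],[0,0,0]], delta_pos=[[0.5,1.9,0],[0,0,0]], hand=[0.45,0.45])

```text
time: 6.58
tool_pos: [574.9, 64.4, 12.7]
ee_rot: [2.472, 1.936, -0.006]
force: [-3.0, -10.3, 5.5]
finger_gap: 39.6
```

```bash
python3 pp.py p4; python3 - <<'E'
from h import *
img,W=cloud("scene"); l=np.array([.2359,.9718]); n=np.array([-.9718,.2359]); b=np.array([598.6,165.4])
img3=cv2.imread("pics/p4.png")
cv2.imwrite("pics/v4.png",np.vstack([cv2.resize(img[180:290,280:430],(640,469),interpolation=2)[:, :],img3[:130]]))
E
```

```text
tool along -103.72604986176387 left -0.8536809587383587 z 12.683765024278426 F [ -3.29444128 -10.85034308   6.41708547]
-98 -20.5 19.5 | -88 -40.1 45.8 | -78 -40.1 45.9 | -68 -40.4 45.5 | -58 -40.4 45.5 | -48 -40.4 45.6 | -38 -39.5 45.1 | 
near -93.00737346232272
```

View pics/v4.png

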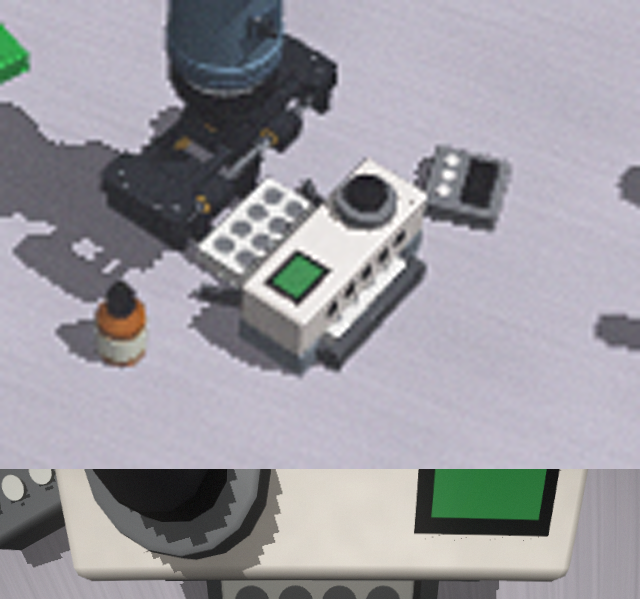

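The plate's near end is at -93.0 mm (nominal home is -93). The picture shows the plate's far end beyond the bridge against the stop, with the force rising to 11 N against a stalled position. Next: back off, lift, close the fingers.

Emit:
drive_tool(rotation=[[0,0,0],[0,0,0],[0,0,0],[0,0,0],[0,0,0]], delta_pos=[[-1,-4,0],[-2.4,-9.7,0],[-2.4,-9.7,0],[0,0,30],[0,0,50]], hand=[0.45,0.45,0.45,0.45,0.45])

```text
time: 7.3
tool_pos: [568.5, 43.9, 92.2]
ee_rot: [-2.47, -1.938, 0.005]
force: [1.3, 1.2, 0.9]
finger_gap: 39.9
```

Emit:
drive_tool(rotation=[[0,0,0],[0,0,0],[0,0,0],[0,0,0]], delta_pos=[[0,0,50],[0,0,50],[0,0,40],[0,0,0]], hand=[0.0,0.0,0.0,0.0])

```text
time: 7.8
tool_pos: [572.0, 44.5, 236.0]
ee_rot: [2.469, 1.938, 0.009]
force: [1.4, -0.5, -0.8]
finger_gap: 1.9
```

```bash
python3 pp.py p5; python3 - <<'E'
from h import *
img,W=cloud("wrist")
p,b,k=analyse(W,c=(583,85)); l,n=rel(p,b)
d=np.hypot(*(W[...,:2]-k[0]).transpose(2,0,1))
for r in range(0,30,2):
    q=W[...,2][(d>=r)&(d<r+2)]; print(r,len(q),np.nanpercentile(q,[10,50,90]).round(1) if len(q) else "")
print(robot.observe())
E
```

```text
tool along -124.22906567431687 left -1.402996271336601 z 233.80109619315533 F [-0.55573835  0.21110718 -0.65499873]
-88 -39.7 44.9 | -78 -39.3 44.6 | -68 -39.1 45.4 | -58 -40.2 45.0 | -48 -39.7 44.6 | -38 -39.4 45.4 | 
near -93.49193284711623
 plate 4423 [586.3 106.2] [ 64.7 138.5] long axis deg 166.07 z 20.7
 bridge 7820 [598.7 165.4] [ 56.  150.3] long axis deg 165.92 z 66.6
 button 819 [564.7 173.3] [26.8 26.5] long axis deg 75.5 z 88.3
lane yaw 75.92 dir [0.2433 0.97  ] plate along -60.4 left -2.4
0 17 [88.  88.7 89.3]
2 54 [87.7 88.7 89.7]
4 89 [87.9 88.7 89.8]
6 127 [87.7 88.6 89.5]
8 157 [87.8 88.7 89.7]
10 195 [87.2 88.4 89.6]
12 226 [78.8 87.  88.4]
14 190 [77.8 78.7 79.9]
16 278 [77.8 78.8 79.6]
18 312 [77.7 78.7 79.6]
20 347 [67.5 77.8 79. ]
22 214 [65.8 66.7 67.5]
24 358 [65.5 66.5 67.5]
26 423 [64.7 66.3 67.5]
28 409 [39.3 66.3 67.4]
{'time': 7.9, 'q': array([-0.23583119,  0.40939873,  0.10357853,  1.7633339 , -0.05015498,
        0.97172045, -0.35237193]), 'qd': array([-0.00248495,  0.02454649, -0.00089833,  0.01982186,  0.00072778,
        0.00097827, -0.00328259]), 'joint_torque': array([ 6.51989621e-02, -5.01457143e+01,  2.11464241e+00, -2.47793788e+01,
       -4.78994439e-02, -2.88716366e-02,  4.22074772e-04]), 'tool_pos': array([569.66862779,  44.31171787, 232.32584543]), 'ee_rot': array([-2.47103365e+00, -1.93939702e+00,  2.34179291e-04]), 'force': array([-0.21280805,  0.47182218, -0.40527423]), 'moment': array([-0.03202456,  0.01533508, -0.05512891]), 'finger_gap': 0.4428153373812532}
```

View pics/p5.png

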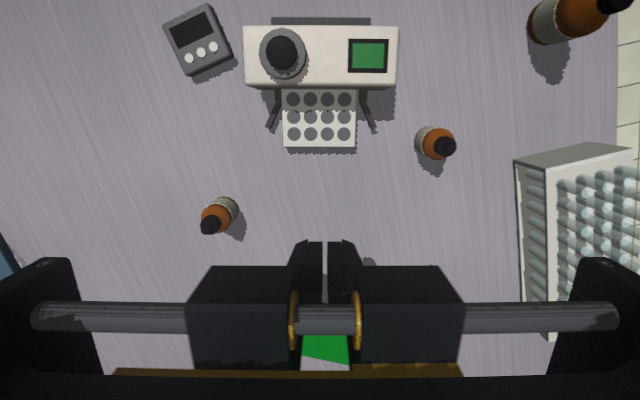

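The plate is still in the lane (near edge at (320,148)), the button is at (283,53) and the droppers and timer are in place. The button centre is (564.6, 173) with its top at 88; the collar is 78 high, so the closed fingers clear it at full travel.

Emit:
drive_tool(rotation=[[0,0,0],[0,0,0],[0,0,0],[0,0,0],[0,0,0]], delta_pos=[[-1.3,32,-10],[-1.3,32,-10],[-1.3,32,-10],[-1.3,32.5,-10],[0,0,0]], hand=[0,0,0,0,0])

```text
time: 8.52
tool_pos: [562.6, 175.7, 190.0]
ee_rot: [-2.464, -1.944, 0.006]
force: [0.1, -0.5, 0.7]
finger_gap: 0.2
```

Emit:
drive_tool(rotation=[[0,0,0],[0,0,0],[0,0,0],[0,0,0],[0,0,0]], delta_pos=[[0,0,-25],[0,0,-25],[0,0,-25],[0,0,-15],[0,0,0]], hand=[0,0,0,0,0])

```text
time: 9.15
tool_pos: [564.1, 171.8, 101.5]
ee_rot: [-2.472, -1.938, 0.004]
force: [-0.2, -0.4, -0.2]
finger_gap: 0.4
```

```bash
python3 - <<'E'
from h import *
img,W=cloud("wrist"); s=robot.observe(); print(s["tool_pos"],s["force"])
img2,_=cloud("scene")
cv2.imwrite("pics/v6.png",np.hstack([cv2.resize(img,(480,300)),cv2.resize(img2[190:290,310:420],(320,300),interpolation=2)]))
E
```

```text
[564.8545476  172.24593182 102.54200499] [-0.92865018  0.41188035  0.7978252 ]
```

View pics/v6.png

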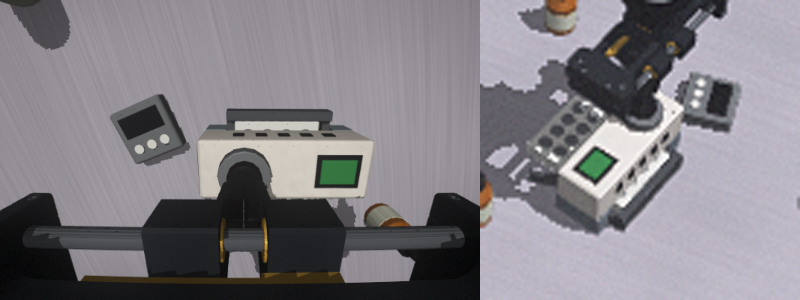

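The wrist view shows the fingertips over the button at (245,175), and behind the bridge the plate's far end meets the stop bar at (278,124) with no gap. Now I press.

Emit:
drive_tool(rotation=[[0,0,0],[0,0,0],[0,0,0]], delta_pos=[[0,0,-7],[0,0,-6],[0,0,0]], hand=[0,0,0])

```text
time: 9.62
tool_pos: [564.5, 172.9, 89.2]
ee_rot: [-2.471, -1.94, 0.001]
force: [0.1, -0.2, 0.8]
finger_gap: 0.2
```

Emit:
drive_tool(rotation=[[0,0,0],[0,0,0],[0,0,0],[0,0,0]], delta_pos=[[0,0,-2],[0,0,-2],[0,0,-2],[0,0,0]], hand=[0,0,0,0])

```text
time: 10.12
tool_pos: [565.0, 173.0, 83.8]
ee_rot: [2.471, 1.94, 0.0]
force: [-0.7, -0.4, 3.9]
finger_gap: 0.4
```

Emit:
drive_tool(rotation=[[0,0,0],[0,0,0],[0,0,0]], delta_pos=[[0,0,-1.5],[0,0,-1.5],[0,0,0]], hand=[0,0,0])

```text
time: 10.5
tool_pos: [565.1, 173.0, 82.3]
ee_rot: [-2.471, -1.939, -0.0]
force: [-5.9, -1.9, 18.0]
finger_gap: 0.2
```

The force rose to 18 N with z stalled at 82.3, so the button is on its bottom stop (5 N is fully down). Release and retreat.

Emit:
drive_tool(rotation=[[0,0,0],[0,0,0],[0,0,0],[0,0,0],[0,0,0]], delta_pos=[[0,0,4],[0,0,8],[0,0,30],[0,0,40],[0,0,40]], hand=[0,0,0,0,0])

```text
time: 11.12
tool_pos: [564.5, 172.8, 203.6]
ee_rot: [-2.471, -1.939, 0.001]
force: [0.8, 0.7, 0.2]
finger_gap: 0.2
```

Emit:
drive_tool(rotation=[[0,0,0],[0,0,0],[0,0,0],[0,0,0]], delta_pos=[[0,-30,20],[0,-30,10],[0,-20,0],[0,0,0]], hand=[0,0,0,0])

```text
time: 11.62
tool_pos: [564.6, 91.4, 232.1]
ee_rot: [-2.474, -1.936, 0.002]
force: [-0.5, 0.6, -0.7]
finger_gap: 0.7
```

```bash
python3 pp.py p7; python3 - <<'E'
from h import *
img,W=cloud("wrist"); analyse(W,c=(583,85))
img2,_=cloud("scene")
cv2.imwrite("pics/v7.png",np.hstack([cv2.resize(img,(480,300)),cv2.resize(img2[170:290,290:420],(320,300),interpolation=2)]))
E
```

```text
tool along -78.32288919952511 left 16.110795187400047 z 231.97195277482447 F [0.37007171 0.59244826 0.56842111]
-68 -39.0 45.0 | -58 -39.7 44.6 | -48 -39.5 44.4 | -38 -40.2 44.2 | 
near -75.32257100453981
 plate 3771 [583.  105.3] [ 60.9 127.8] long axis deg 166.38 z 20.8
 bridge 6993 [598.3 165.5] [ 54.2 150.2] long axis deg 166.3 z 66.6
 button 741 [564.5 173.6] [26.4 27.4] long axis deg 166.17 z 88.3
```

View pics/v7.png

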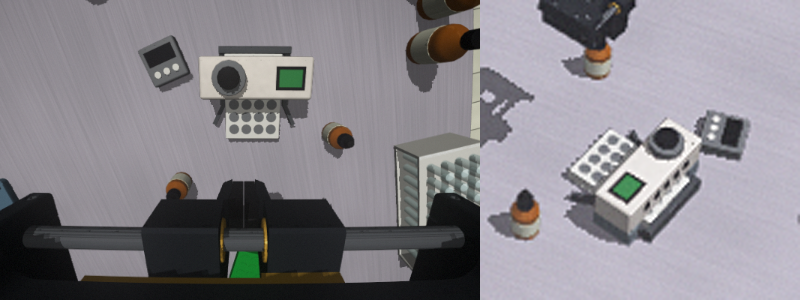

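The final picture shows the plate home at (252,120), the button up again (z 88.3), and the droppers and timer in place. The printed near edge of -75 comes from my filter cutting at the tool position, so I re-measure it properly and hand in.

```bash
python3 - <<'E'
from h import *
img,W=cloud("wrist"); b=np.array([598.5,165.4]); l=np.array([.2359,.9718]); n=np.array([-.9718,.2359])
al=(W[...,:2]-b)@l; la=(W[...,:2]-b)@n; m=(W[...,2]>17)&(W[...,2]<25)&(al>-115)&(al<-35)
for c in(-30,-10,10,30):
    q=al[m&(abs(la-c)<8)]; print(c,np.percentile(q,[0,1]).round(1))
for nm,x,y in(("dropper_a",445,31),("dropper_b",712,54)):
    q=W[(np.hypot(W[...,0]-x,W[...,1]-y)<30)&(W[...,2]>50)]; print(nm,len(q),np.nanmedian(q,0))
if np.nanpercentile(al[m&(abs(la)<30)],1)>-96: print(robot.finish_job())
E
```

```text
-30 [-93.6 -93.3]
-10 [-93.6 -91.7]
10 [-92.  -91.8]
30 [-92.1 -91.8]
dropper_a 211 [437.68222104  29.52094906  62.31319624]
dropper_b 373 [702.93013444  52.65420063  62.97029545]
the job is handed in; nothing more can be done
None
```

The plate is fully home against the stop, the read button was pressed to its bottom and let go, and the job is handed in at about 12 s of robot time.

- **Push:** I slid the white plate along the lane with both fingertips level at 13 mm, square to the lane. The left rail took up the last of its sideways offset. At the stop, the force rose to 11 N with the position stalled. The near edge last read -92 to -93.6 mm against the nominal -93 mm. The camera showed no gap between the plate and the stop.
- **Button:** With the fingers closed, I pressed until z stalled at 82.3 mm and 18 N (5 N is fully down). After release its top read 88.3 mm, which is fully up.
- **Surroundings:** In the last picture both droppers and the timer stood where they were, and the robot was clear of everything. I only checked the flask, jar, deep block and tip box by keeping the arm away from them, not by measuring.

Two readings disagreed:
- **Near edge of -75 mm:** this came from my own filter cutting off at the tool position, so I measured again.
- **Fingertips stalled early:** they stopped at -103.7 mm along the lane rather than the expected -102 mm, which is within the calibration error.

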